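# Draw the stowed slide crate out of its deep bay with the pull hook

### The arm

A 6-joint arm with a two-finger parallel gripper is mounted at the origin on a cart in front of the work surface, level with it; the furniture and walls round the work are solid. World frame = base frame: x ahead of the robot, y to its left, z up, the work surface at z = 0. Lengths are in mm, angles in rad, forces in N, time in s.
With the tool pointing down it reaches from about 350 to 975 mm from the base axis. Payload 7.1 kg.
Tool frame: the origin (TCP) lies on the front face of the gripper's body, between the roots of the fingers; the fingertips stand 80 mm ahead of it and the grasp point (between the pads) lies 61 mm ahead of it; z points along the fingers, y is the line along which they close (so a half turn about z gives the same grasp; the last joint's range is limited). The gripper opens to 88 mm and grips with 3 to 60 N. Pads are 20 mm wide; open, the fingers measure 115 mm over their backs; the gripper's body (75 mm by 178 mm) begins 61 mm behind the grasp point.
Start: joints at [1.098, 0.423, 1.63, -0, 1.089, -0.019], TCP at [273.958, 561.741, 302.675] pointing down, gripper open.
Joint ranges: [-3, 3], [-0.9, 2.11], [0.09, 2.58], [-1.31, 4.45], [0.11, 2.69], [-2.54, 2.54]. Speed limits (rad/s): [2.39, 2.39, 3.01, 3.14, 3.14, 3.14].

### API

Orientations are given as a rotation vector (axis times angle).
In Python, from workcell import readout, vision, close_job gives the robot as it stands.
- The arm moves only by the tool servo_tool, never from a script. Its argument "plan" is a list that holds one entry, the list of rows, each a list of 7 numbers: the gripper command: -1 is fully open, 1 is shut, values between are in proportion, then the shift along the world's x, y, z in units of 40 mm (1.0 is 40 mm), then the turn, a rotation vector about the world's x, y, z in units of 5 degrees (1.0 is 5 degrees). A call has 1 to 5 rows; each row shifts and turns the commanded pose from where the row before left it; what a row does not reach is not made up. A row lasts 1/12 s, in which the tool goes at most 41.7 mm and 7.16 degrees, less where a joint would pass 70% of its speed; a pose out of reach is approached as far as the arm can. A call is refused whole if a number of a shift passes 1 or a number of a turn 1, either way. A call with a gripper value outside its range is refused whole. The fingers move at their own pace and stop on an object; the grip force is fixed at half the most. Time passes only in rows, so rows that do not move let the fingers close. It gives the time, the measured TCP pose, the force, the opening and the grip force at its end, in the units of the state.
- readout.get_obs(): the state, without advancing time (a new reading comes with each control period).
- vision.get_image(name): name is "scene" or "top" or "wrist"; returns the picture (384x512x3 uint8, red, green, blue); there is no depth.
- vision.camera_params(name): a dict with "fx", "fy", "cx", "cy" (pixels), "rvec" (rotation vector, rad) and "tvec" (3), from world to camera coordinates, as OpenCV has them; the wrist camera has in their place "hand_eye" (4x4, takes a point from camera to tool coordinates, whose origin is the TCP and whose axes are the flange's). Camera axes: x right, y down, z forward; pixel columns grow to the right and rows downward; lengths in mm; the calibration is good to about 2 mm. The wrist camera is an equidistant fisheye: a pixel r from the principal point sees the ray r / f radians off the axis. A picture is of the moment at which its call begins: read the wrist's pose just before it. camera_params takes no time and is no camera call.
- close_job(): hands the job in; it is judged then, once.
The state is a dict: "t": time; "qpos": joint angles; "qvel": joint speeds; "joint_torque": joint torques, N m; "ee_pos": TCP position; "orientation": TCP orientation; "ft_force": force on the tool from outside, world axes, zero at the start; "moment": the same for the moment, N m; "width": finger opening in mm; "grasp_force": force on a finger pad.
Only numpy, scipy, OpenCV 4.12 (cv2) and the standard library are available. Lean on these libraries where they do the work, as an engineer would, in place of code of your own. Each camera call takes 0.05 s, during which the arm holds its last target. There are 200 camera calls.

### The job

The crate with the slide box has been pushed to the back of the low bench-top bay, where no hand fits. Take the pull hook from its rest, drop it behind the crate's front lip and draw the crate forward, past the sprung roller catches, until it is fully home against the front sill; seat it there with a steady pull of about 15 N for half a second, by feel, for there is glass in it and hook and lip must never bear more than 20 N. Touch the crate only with the hook, lay the hook back on its rest and disturb nothing else.

Things in the scene. Friction and masses are not known exactly. Their poses are not given: they have to be found in the camera images.
- bay: Low grey bench-top bay, open to the front (towards the robot), fixed; 365 mm deep, 150 mm wide, 127 mm high, 120 mm wide inside. Origin: bench level, middle of its front edge; +x runs level into the bay, z up. Floor top 10 mm above the origin. Roof and tall side walls begin at x = 52 mm; in front of that it is open above, between cheeks 45 mm high.
- bay_sill (a point): Middle of the inner top edge of the front sill, the stop for the crate: an aluminium strip across the front, x 0 to 8 mm in the bay's frame, rising 12 mm above the floor.
- bay_roof (a point): Middle of the roof's lower front edge (bay frame: x 52 mm, z 115 mm).
- bay_catch (a point): Midpoint between the catches: a sprung steel roller in each cheek, which a rib on each side of the crate must be pulled past. Over the last 12 mm or so before home the pull rises by 8 to 10 N, as if the crate had stopped, gives way 5 to 8 mm short of the sill, and rises again only when the crate is on the sill, which is rigid.
- crate: Open off-white plastic crate, 225 mm long, 110 wide, 50 high, 0.4 to 0.8 kg all told, loose on the bay's floor, parallel to the bay to about a degree. Origin: underside, middle of its front face; +x to its back, z up. It starts 70 to 110 mm behind the sill; home, its origin is at x = 8 mm in the bay's frame. It needs 2 to 9 N to slide. Hook and crate may bear 20 N on each other, no more.
- crate_lip (a point): Top of the crate's front lip, middle of its width: a rolled bead 6 mm thick on the 4 mm front wall, its top 53 mm above the crate's underside (63 mm above the bench), from x = -1 to 5 mm in the crate's frame.
- crate_pocket (a point): Middle of the floor of the empty pocket behind the lip, where the hook goes in: x 5 to 32 mm in the crate's frame, 102 mm wide, floor 49 mm below the lip's top; a 44 mm high partition divides it from the contents.
- hook: Pull hook, 0.09 kg, 233 mm long: flat-sided wooden grip 110 mm long, 16 wide, 22 high, and a straight steel shank 6 mm thick whose end is bent straight down. Origin: middle of the grip, on the shank's axis; +x along the shank to the hook, z up with the hook pointing down. Bent-down end at x = 172 to 178 mm, tip 24 mm below the axis. Grip it from above across its 16 mm.
- hook_tip (a point): Lowest point of the hook's bent-down end (hook frame: x 175 mm, z -24 mm).
- rest: Black plastic rest for the hook, fixed: base plate 185 x 56 x 6 mm with two notched posts, 42 mm behind and 100 mm ahead of the middle of the grip. Origin: bench level, below where the middle of the grip lies; +x the way the hook points. The rear notch, 19 mm wide, takes the grip, the front one, 9 mm wide, the shank; both are flared and 18 mm deep.
- rest_seat (a point): Where the hook's origin is when it lies in its rest: 50 mm above the bench.
- lens_tissue: Bystander: flat packet 100 x 85 x 14 mm on the front of the bay's roof.
- stain: Bystander: brown dropper bottle, 38 mm wide, 87 mm high, on the bench between bay and rest.
- oil: Bystander: small bottle with pointed cap, 28 mm wide, 67 mm high, beside the brown bottle.
- timer: Bystander: lab timer, 66 x 62 x 16 mm, lying on the bench left of the bay's front.

How it is judged (in metres and radians):
On the way, in this order (a step that is already met when the one before it is completed fails the run):
1. the hook is lifted clear of its rest (distance between hook and rest_seat above 0.03 m and contact force between hook and rest below 0.01 N), for 0.1 s.
2. the hook hangs behind the crate's front lip, its tip at least 7 mm below the top of the lip (x of hook_tip in the frame of crate between 0.003 and 0.034 m and z of hook_tip in the frame of crate below 0.046 m and y of hook_tip in the frame of crate between -0.05 and 0.05 m), for 0.1 s.
3. the crate is home (within 2.5 mm) and the hook, behind its lip, seats it there with a pull of at least 12 N (x of crate in the frame of bay between 0.005 and 0.0105 m and x of hook_tip in the frame of crate below 0.034 m and z of hook_tip in the frame of crate below 0.053 m and contact force between hook and crate above 12 N), for 0.3 s.
At the end, for the whole second after the job is handed in: The crate stands at rest with its front against the sill (within 2.5 mm) and the hook lies at rest in both notches of its rest, within 12 mm of its place and with its hook pointing down (x of crate in the frame of bay between 0.005 and 0.0105 m and distance between hook and rest_seat below 0.012 m and angle between the x axis of hook and the x axis of rest, either way round below 0.12 rad and angle between hook's own z axis and vertical below 0.2 rad and linear speed of hook below 0.02 m/s and linear speed of crate below 0.01 m/s); the robot touches nothing.
It fails at once if the hook presses or pulls on the crate with more than 20 N (contact force between hook and crate above 20 N).
It fails at once if the fingers or the arm touch the crate (contact force between any of the arm, the fingers and crate above 0.5 N).
It fails at once if a bystander (lens tissue packet, brown bottle, small bottle, timer) is pushed more than 30 mm or knocked over (distance of any of lens_tissue, stain, oil, timer from where it was at the start of the episode above 0.03 m).
It also fails if it takes over 69 s, if anything falls off the work surface, if the arm or the gripper's body presses on something with over 40 N, if the wrist force passes 120 N, or if a joint passes its speed limit or range.

## Working session

There is one attempt and no reset: what is moved stays moved. The work goes in short steps, Python scripts to look and compute and a tool call to move; the robot and the scene stay as the last step left them, time stands still between calls to the robot, and variables do not carry over. Pictures are saved under pics/ and viewed, at most 10 in all, crops included, and the job is handed in when it is done.

Besides the shell and the picture viewer there is one more tool, called after "Request:" as name([rows], argument=value, ...), one row to a line, values as JSON. servo_tool: Moves the arm, as the interface text tells. Its arguments: {"type":"object","properties":{"plan":{"type":"array"}},"required":["plan"]}

```bash
mkdir -p pics; cat > h.py <<'E'
import numpy as np, cv2
from workcell import readout, vision
def grab(n,f):
    im=vision.get_image(n); cv2.imwrite('pics/'+f,im[:,:,::-1]); return im
def cam(n):
    p=vision.camera_params(n); R=cv2.Rodrigues(np.array(p['rvec'],float))[0]; t=np.array(p['tvec'],float).ravel()
    return p,R,t
def ray(n,u,v,z):
    p,R,t=cam(n); d=R.T@np.array([(u-p['cx'])/p['fx'],(v-p['cy'])/p['fy'],1]); c=-R.T@t
    return c+d*(z-c[2])/d[2]
def proj(n,X):
    p,R,t=cam(n); q=np.atleast_2d(X)@R.T+t
    return np.c_[q[:,0]/q[:,2]*p['fx']+p['cx'],q[:,1]/q[:,2]*p['fy']+p['cy']]
E
python3 - <<'E'
from h import *
o=readout.get_obs(); print({k:np.round(v,3) for k,v in o.items()})
a=grab('scene','a.png'); b=grab('top','b.png')
for n in('scene','top'):
    p,R,t=cam(n); print(n,p['fx'],-R.T@t)
for n,i in(('a2',a),('b2',b)): cv2.imwrite(f'pics/{n}.png',cv2.resize(i[:,:,::-1],(800,600),interpolation=cv2.INTER_CUBIC))
E
```

```text
{'t': np.float64(0.0), 'qpos': array([ 1.098,  0.424,  1.631,  0.   ,  1.089, -0.019]), 'qvel': array([-0.001,  0.001, -0.001, -0.001, -0.001, -0.001]), 'joint_torque': array([-3.0000e-03, -5.4463e+01, -2.7367e+01,  6.4000e-02,  2.3000e-02,
       -0.0000e+00]), 'ee_pos': array([273.772, 561.36 , 301.922]), 'orientation': array([-7.070e-01, -3.061e+00,  2.000e-03]), 'ft_force': array([ 0.275, -0.078, -0.637]), 'moment': array([-0.02 ,  0.021, -0.046]), 'grasp_force': np.float64(0.0), 'width': np.float64(88.083)}
scene 373.5847969231595 [ -70.70588865 -227.44271475  616.10235559]
top 350.8729785617286 [ 473.44336383  101.11361143 1163.21023179]
```

View pics/a2.png

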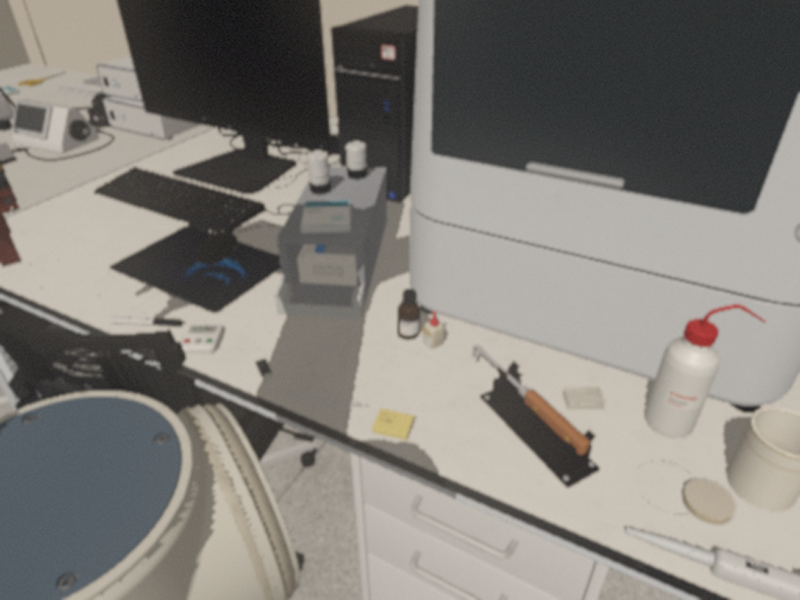

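View pics/b2.png

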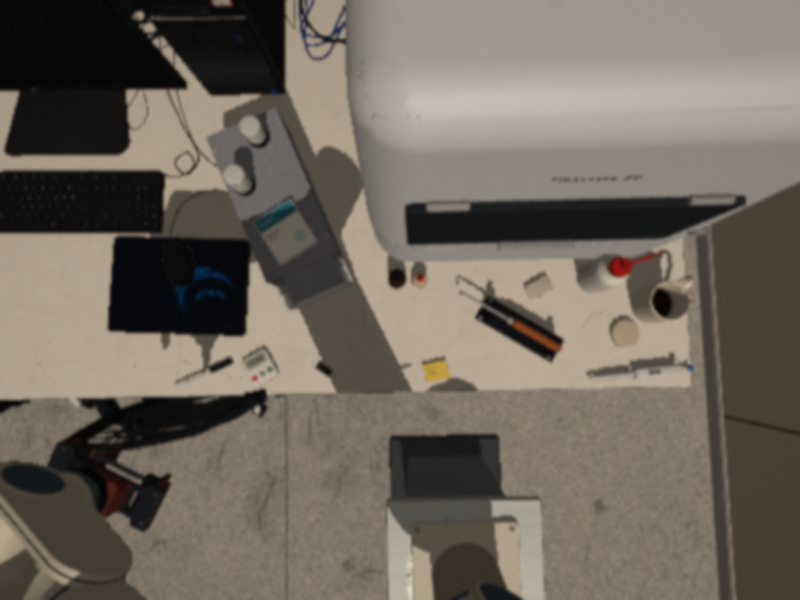

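The scene shows the bay with crate (800-px picture: about 325,250), the rest with the hook at about (535,420), and bottles at (410,315) and (433,330). The top view has the bay front at about (320,295) and the rest at (520,330). I'll enlarge these areas.

```bash
python3 - <<'E'
import cv2,numpy as np
a=cv2.imread('pics/a.png');b=cv2.imread('pics/b.png')
def c(i,u,v,w,h,s): 
    o=cv2.resize(i[v:v+h,u:u+w],None,fx=s,fy=s,interpolation=cv2.INTER_CUBIC)
    for k in range(0,w,10): cv2.putText(o,str(u+k),(k*s,8),0,.3,(0,0,255),1); cv2.line(o,(k*s,10),(k*s,14),(0,0,255),1)
    for k in range(0,h,10): cv2.putText(o,str(v+k),(0,k*s+4),0,.3,(0,0,255),1)
    return o
cv2.imwrite('pics/c1.png',np.vstack([c(b,130,60,100,60,5)[:, :],c(b,140,140,100,60,5)]))
cv2.imwrite('pics/c1.png',np.hstack([c(b,130,120,100,80,4)[:, :],c(b,285,170,95,80,4)]))
cv2.imwrite('pics/c2.png',np.hstack([c(a,170,110,90,100,4),c(a,295,210,100,100,4)]))
E
```

```text
(no output)
```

View pics/c1.png

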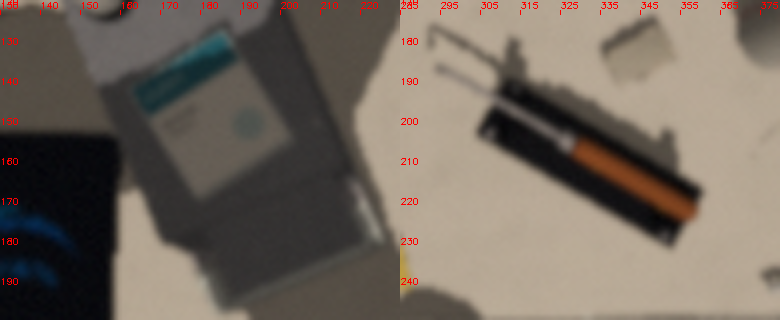

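View pics/c2.png

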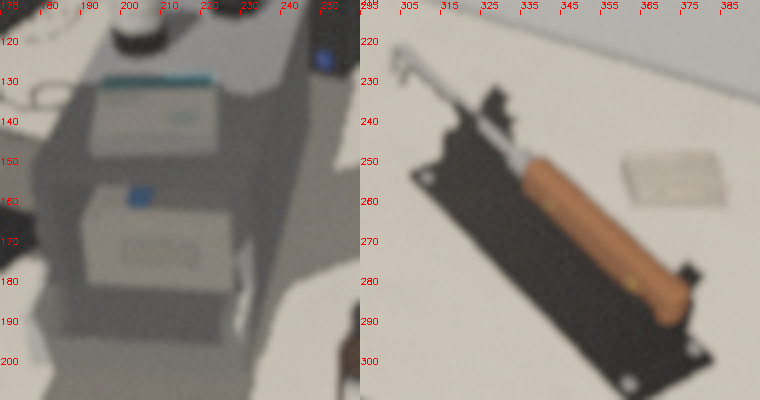

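```bash
cat > fit.py <<'E'
from h import *
from scipy.optimize import least_squares
def T(p,X): 
    c,s=np.cos(p[2]),np.sin(p[2]); X=np.atleast_2d(np.array(X,float)); return np.c_[p[0]+c*X[:,0]-s*X[:,1],p[1]+s*X[:,0]+c*X[:,1],X[:,2]]
def fit(obs,p0):
    P={n:cam(n) for n in('scene','top')}
    def f(p):
        return np.concatenate([proj(n,T(p,x))[0]-uv for n,x,uv in obs])
    r=least_squares(f,p0,loss='soft_l1'); print(np.round(r.x,3),np.round(r.fun.reshape(-1,2),1).tolist()); return r.x
E
python3 - <<'E'
from fit import *
print(ray('top',343,215,61),ray('top',295,187,53),ray('top',187,197,45),ray('top',227,180,45))
a=ray('top',343,215,61);b=ray('top',295,187,53)
d=b-a
h=fit([('top',(-55,0,11),(358.5,222.5)),('top',(55,0,61-50),(328,207.5)),('top',(175,0,3),(295,187)),('scene',(-55,0,11),(373.7,285)),('scene',(55,0,11),(337,251)),('scene',(175,0,3),(305.7,222.5))] and
 [('top',(-55,0,61),(358.5,222.5)),('top',(55,0,61),(328,207.5)),('top',(175,0,53),(295,187)),('scene',(-55,0,61),(373.7,285)),('scene',(55,0,61),(337,251)),('scene',(175,0,53),(305.7,222.5))],[a[0],a[1],np.arctan2(d[1],d[0])])
bb=fit([('top',(52,75,127),(172,179.5)),('top',(52,-75,127),(216,164.5)),('top',(0,75,45),(186,197)),('top',(0,-75,45),(227,180))],[500,200,-.3+.6])
for n in('scene','top'):
    im=cv2.imread('pics/'+{'scene':'a','top':'b'}[n]+'.png')
    S=4;(u,v,w,hh)={'scene':(165,100,100,110),'top':(130,60,110,145)}[n]
    o=cv2.resize(im[v:v+hh,u:u+w],None,fx=S,fy=S,interpolation=cv2.INTER_CUBIC)
    def L(p,pts,c):
        q=((proj(n,T(p,pts))-[u,v]+.5)*S).astype(int); cv2.polylines(o,[q.reshape(-1,1,2)],False,c,1)
    L(bb,[(52,75,127),(52,-75,127),(365,-75,127),(365,75,127),(52,75,127)],(0,0,255))
    L(bb,[(52,75,127),(52,75,45),(0,75,45),(0,75,0),(0,-75,0),(0,-75,45),(52,-75,45),(52,-75,127)],(0,255,0))
    L(bb,[(8,60,22),(8,-60,22)],(255,255,0))
    L(bb,[(97,55,63),(97,-55,63),(97,-55,10),(97,55,10),(97,55,63)],(255,0,255))
    cv2.imwrite(f'pics/o_{n}.png',o)
A=cv2.imread('pics/o_scene.png');B=cv2.imread('pics/o_top.png')
o=np.zeros((600,800,3),np.uint8);o[:440,:360]=A[:,:360];o[:580,360:]=B[:580,:440];cv2.imwrite('pics/o.png',o)
E
```

```text
[ 483.10954172 -150.17173365   61.        ] [574.73744675  -4.07389172  53.        ] [550.72151612 341.58876909  45.        ] [602.73031979 212.40967694  45.        ]
[ 478.409 -151.952    0.991] [[0.4, 3.4], [0.5, -0.4], [0.5, 0.1], [0.3, 0.4], [-0.0, -1.9], [-1.7, -2.7]]Traceback (most recent call last):
  File "<stdin>", line 7, in <module>
  File "fit.py", line 9, in fit
    r=least_squares(f,p0,loss='soft_l1'); print(np.round(r.x,3),np.round(r.fun.reshape(-1,2),1).tolist()); return r.x
    return func(*args, **kwargs)
    result = trf(vector_fun.fun, vector_fun.jac, x0, f0, J0, lb, ub, ftol, xtol,
                 gtol, max_nfev, x_scale, loss_function, tr_solver,
                 tr_options.copy(), verbose, callback=callback_wrapped)
    return trf_no_bounds(
        fun, jac, x0, f0, J0, ftol, xtol, gtol, max_nfev, x_scale,
        loss_function, tr_solver, tr_options, verbose, callback=callback)
    J = jac(x)
    self._update_jac()
    ~~~~~~~~~~~~~~~~^^
    self.J = self.jac_wrapped(xp_copy(self.x), f0=self.f)
             ~~~~~~~~~~~~~~~~^^^^^^^^^^^^^^^^^^^^^^^^^^^^
    J,
[... 595 characters left out ...]
lf.fun(x, *self.args, **self.kwargs))
                      ~~~~~~~~^^^^^^^^^^^^^^^^^^^^^^^^^^^^^^
    return np.atleast_1d(self.fun(x))
                         ~~~~~~~~^^^
    return self.f(x, *self.args, **self.kwargs)
           ~~~~~~^^^^^^^^^^^^^^^^^^^^^^^^^^^^^^
  File "fit.py", line 8, in f
    return np.concatenate([proj(n,T(p,x))[0]-uv for n,x,uv in obs])
                           ~~~~^^^^^^^^^^
  File "h.py", line 12, in proj
    p,R,t=cam(n); q=np.atleast_2d(X)@R.T+t
          ~~~^^^
  File "h.py", line 6, in cam
    p=vision.camera_params(n); R=cv2.Rodrigues(np.array(p['rvec'],float))[0]; t=np.array(p['tvec'],float).ravel()
ValueError: time passes only in moves, steps and waits
```

```bash
sed -i 's/^def cam(n):/import functools\n@functools.lru_cache(None)\ndef cam(n):/' h.py
cat > f2.py <<'E'
from fit import *
h=fit([('top',(-55,0,61),(357.8,223.6)),('top',(55,0,61),(328.5,207)),('top',(175,0,53),(294.5,186.8)),('scene',(-55,0,61),(373.7,284)),('scene',(55,0,61),(339,251.5)),('scene',(175,0,53),(306,223))],[480,-150,1.])
bb=fit([('top',(52,75,127),(172,179.5)),('top',(52,-75,127),(216,164.5)),('top',(0,75,45),(186,197)),('top',(0,-75,45),(227,180))],[570,280,.3])
for n in('scene','top'):
    im=cv2.imread('pics/'+{'scene':'a','top':'b'}[n]+'.png')
    S=4;(u,v,w,hh)={'scene':(165,100,100,110),'top':(130,60,110,145)}[n]
    o=cv2.resize(im[v:v+hh,u:u+w],None,fx=S,fy=S,interpolation=cv2.INTER_CUBIC)
    def L(p,pts,c):
        q=((proj(n,T(p,pts))-[u,v]+.5)*S).astype(int); cv2.polylines(o,[q.reshape(-1,1,2)],False,c,1)
    L(bb,[(52,75,127),(52,-75,127),(365,-75,127),(365,75,127),(52,75,127)],(0,0,255))
    L(bb,[(52,75,127),(52,75,45),(0,75,45),(0,75,0),(0,-75,0),(0,-75,45),(52,-75,45),(52,-75,127)],(0,255,0))
    L(bb,[(8,60,22),(8,-60,22)],(255,255,0))
    L(bb,[(97,55,63),(97,-55,63),(97,-55,10),(97,55,10),(97,55,63)],(255,0,255))
    cv2.imwrite(f'pics/o_{n}.png',o)
A=cv2.imread('pics/o_scene.png');B=cv2.imread('pics/o_top.png')
o=np.zeros((600,800,3),np.uint8);o[:440,:360]=A[:,:360];o[:580,360:]=B[:580,:440];cv2.imwrite('pics/o.png',o)
E
python3 f2.py
```

```text
[ 480.19  -152.472    0.991] [[1.2, 1.7], [0.1, -0.4], [1.1, -0.2], [0.8, 0.8], [-1.5, -2.8], [-1.5, -3.6]]
[5.75489e+02 2.81430e+02 3.62000e-01] [[-0.4, 0.3], [2.3, -3.4], [-2.1, 0.6], [0.4, 0.2]]
```

View pics/o.png

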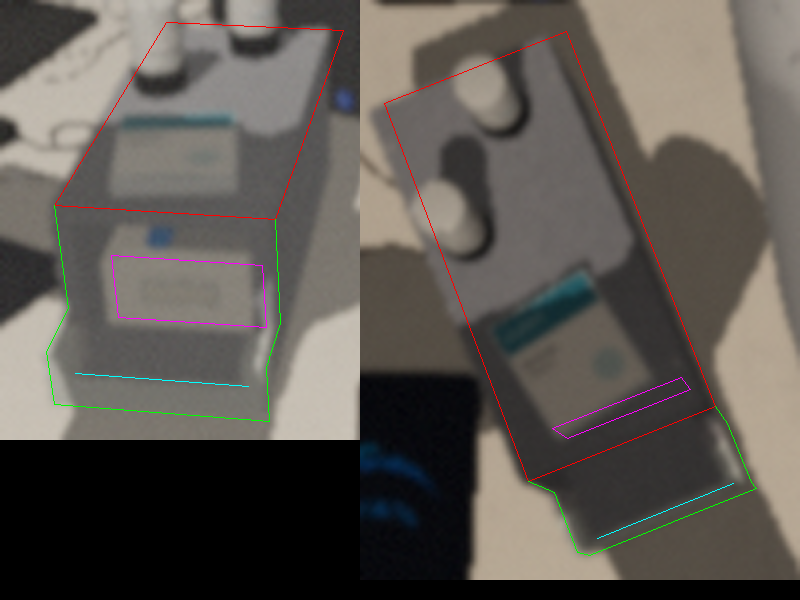

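The overlay shows that the bay fit is a few pixels off: roof and crate should sit about 2–3 px further left. I'll check how consistent the two cameras are.

```bash
python3 - <<'E'
from fit import *
for nm,z,t,s in [('plate L',6,(305,203.3),(308.3,253)),('plate R',6,(360,217.5),(383,299.5)),('gripR',61,(357.8,223.6),(373.7,284)),('gripF',61,(328.5,207),(339,251.5)),('end',53,(294.5,186.8),(306,223)),('roofR',127,(216,164.5),(232,154.5)),('roofL',127,(172,179.5),(178.7,151)),
 ('cheekL0',0,(186,198),(178,200))]:
    print(nm,np.round(ray('top',*t,z)[:2]),np.round(ray('scene',*s,z)[:2]))
E
```

```text
plate L [524. -40.] [523. -40.]
plate R [ 474. -218.] [ 472. -220.]
gripR [ 456. -195.] [ 451. -197.]
gripF [ 509. -106.] [ 504. -112.]
end [575.  -3.] [566. -14.]
roofR [641. 237.] [648. 233.]
roofL [598. 369.] [598. 368.]
cheekL0 [551. 355.] [551. 354.]
```

Request:
servo_tool([
  [[-1,0.26,-0.89,-0.09,0,0,-0.96],[-1,0.26,-0.89,-0.09,0,0,-0.96],[-1,0.26,-0.89,-0.09,0,0,-0.96],[-1,0.26,-0.89,-0.09,0,0,-0.96],[-1,0.26,-0.89,-0.09,0,0,-0.96]],
])

```text
t: 0.52
ee_pos: [325.8, 382.0, 284.2]
orientation: [-1.333, -2.845, 0.001]
ft_force: [0.4, 0.2, -0.0]
width: 87.6
grasp_force: 0.0
```

Request:
servo_tool([
  [[-1,0.26,-0.89,-0.09,0,0,-0.96],[-1,0.26,-0.89,-0.09,0,0,-0.96],[-1,0.26,-0.89,-0.09,0,0,-0.96],[-1,0.26,-0.89,-0.09,0,0,-0.96],[-1,0.26,-0.89,-0.09,0,0,-0.96]],
])

```text
t: 0.93
ee_pos: [377.9, 204.0, 266.5]
orientation: [-1.895, -2.505, 0.0]
ft_force: [0.9, 0.6, 1.3]
width: 87.9
grasp_force: 0.0
```

Request:
servo_tool([
  [[-1,0.26,-0.89,-0.09,0,0,-0.96],[-1,0.26,-0.89,-0.09,0,0,-0.96],[-1,0.26,-0.89,-0.09,0,0,-0.96],[-1,0.26,-0.89,-0.09,0,0,-0.96],[-1,0.26,-0.89,-0.09,0,0,-0.96]],
])

```text
t: 1.35
ee_pos: [430.0, 25.9, 248.5]
orientation: [-2.375, -2.056, -0.0]
ft_force: [0.3, -0.1, 0.5]
width: 87.4
grasp_force: 0.0
```

Request:
servo_tool([
  [[-1,0.26,-0.89,-0.09,0,0,-0.96],[-1,0.26,-0.89,-0.09,0,0,-0.96],[-1,0.26,-0.89,-0.09,0,0,-0.96],[-1,0.26,-0.89,-0.09,0,0,-0.96],[-1,0,0,0,0,0,0]],
])

```text
t: 1.77
ee_pos: [473.3, -119.6, 234.0]
orientation: [2.686, 1.624, 0.001]
ft_force: [0.6, -0.2, 0.2]
width: 87.9
grasp_force: 0.0
```

```bash
cat >> h.py <<'E'
def wpix(o,X,p=None):
    p=p or vision.camera_params('wrist'); H=np.array(p['hand_eye'],float)
    R=cv2.Rodrigues(np.array(o['orientation'],float))[0]
    q=(np.atleast_2d(X)-np.array(o['ee_pos']))@R
    q=(q-H[:3,3])@H[:3,:3]
    r=np.hypot(q[:,0],q[:,1]); th=np.arctan2(r,q[:,2])
    return np.c_[p['cx']+p['fx']*th*q[:,0]/r,p['cy']+p['fy']*th*q[:,1]/r]
def wray(o,u,v,z,p=None):
    p=p or vision.camera_params('wrist'); H=np.array(p['hand_eye'],float)
    R=cv2.Rodrigues(np.array(o['orientation'],float))[0]
    a,b=(u-p['cx'])/p['fx'],(v-p['cy'])/p['fy']; th=np.hypot(a,b)
    d=R@H[:3,:3]@np.array([np.sin(th)*a/th,np.sin(th)*b/th,np.cos(th)]); c=R@H[:3,3]+np.array(o['ee_pos'])
    return c+d*(z-c[2])/d[2]
E
python3 - <<'E'
from fit import *
o=readout.get_obs(); im=grab('wrist','w1.png')[:,:,::-1].copy(); p=vision.camera_params('wrist')
print(o['ee_pos'],o['orientation'],p['fx'],p['hand_eye'])
h=(481,-151,1.01)
im=cv2.resize(im,None,fx=1.5625,fy=1.5625,interpolation=cv2.INTER_CUBIC)
q=wpix(o,T(h,[(-55,0,61),(0,0,61),(55,0,61),(175,0,53)]),p); print(q*1.5625)
for a in q: cv2.circle(im,tuple((a*1.5625).astype(int)),3,(0,255,0),1)
cv2.imwrite('pics/w1b.png',im)
E
```

```text
[ 473.31767433 -119.60683978  233.97874104] [2.68641390e+00 1.62432367e+00 1.32842033e-03] 297.3186396354542 [[ 1.35441041e-04 -9.52238631e-01 -3.05354827e-01  8.46011612e+01]
 [ 9.99999981e-01  8.63119751e-05  1.74392007e-04 -1.44443236e+00]
 [-1.39707027e-04 -3.05354845e-01  9.52238625e-01 -8.29077693e+01]
 [ 0.00000000e+00  0.00000000e+00  0.00000000e+00  1.00000000e+00]]
[[422.59580797 426.11210462]
 [431.9852007  348.63470738]
 [441.88825897 258.69842947]
 [458.92471918  50.23644586]]
```

View pics/w1b.png

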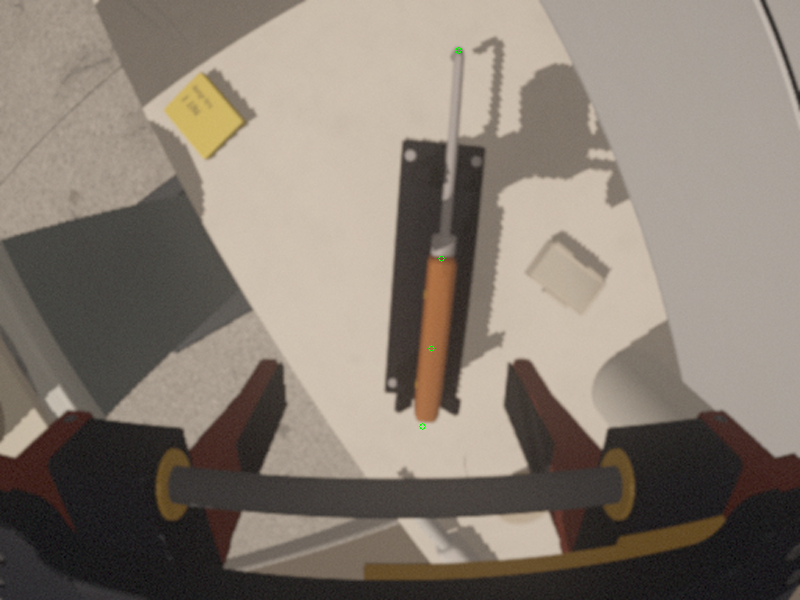

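The wrist view confirms the hook pose: grip front at (443,257), grip rear at (427,419) and hook end at (458,51), all within a few pixels of the prediction.

```bash
python3 - <<'E'
from fit import *
o=readout.get_obs();p=vision.camera_params('wrist')
P=[wray(o,u/1.5625,v/1.5625,z,p) for u,v,z in((427,419,61),(443,257,61),(458,51,53))]
for a in P: print(a)
print((P[0]+P[1])/2,[np.arctan2(*(b-P[0])[1::-1]) for b in P[1:]],np.linalg.norm(P[1]-P[0]),np.linalg.norm((P[2]-P[1])[:2]))
E
```

```text
[ 455.41435337 -191.4323443    61.        ]
[ 509.64816898 -101.15085705   61.        ]
[ 5.71373474e+02 -1.59481823e-01  5.30000000e+01]
[ 482.53126117 -146.29160067   61.        ] [np.float64(1.0298482292597344), np.float64(1.025794106108699)] 105.31881927873022 118.36076705219203
```

Request:
servo_tool([
  [[-1,0.1,-0.365,-0.1,0,0,-0.71],[-1,0.1,-0.365,-0.1,0,0,0],[-1,0,0,-0.9,0,0,0],[-1,0,0,-0.9,0,0,0],[-1,0,0,-0.7,0,0,0]],
])

```text
t: 2.23
ee_pos: [478.8, -142.8, 124.7]
orientation: [-2.729, -1.554, 0.001]
ft_force: [-0.1, -0.3, -0.1]
width: 87.7
grasp_force: 0.0
```

Request:
servo_tool([
  [[-1,0,0,-0.37,0,0,0],[-1,0,0,0,0,0,0],[1,0,0,0,0,0,0],[1,0,0,0,0,0,0],[1,0,0,0,0,0,0]],
])

```text
t: 2.65
ee_pos: [480.3, -143.7, 112.8]
orientation: [2.729, 1.553, 0.002]
ft_force: [-0.1, 0.2, -0.5]
width: 71.4
grasp_force: 0.0
```

Request:
servo_tool([
  [[1,0,0,0,0,0,0],[1,0,0,0,0,0,0],[1,0,0,0,0,0,0],[1,0,0,0,0,0,0],[1,0,0,0,0,0,0]],
])

```text
t: 3.07
ee_pos: [479.6, -143.9, 111.7]
orientation: [2.731, 1.553, 0.0]
ft_force: [0.3, -1.4, -0.7]
width: 38.2
grasp_force: 0.0
```

Request:
servo_tool([
  [[-0.1,0.04,-0.12,0,0,0,0],[-0.1,0,0,0,0,0,0],[-0.1,0,0,0,0,0,0]],
])

```text
t: 3.32
ee_pos: [481.3, -149.0, 111.5]
orientation: [2.731, 1.552, 0.0]
ft_force: [-0.0, -0.6, -0.5]
width: 48.1
grasp_force: 0.0
```

Request:
servo_tool([
  [[1,0,0,0,0,0,0],[1,0,0,0,0,0,0],[1,0,0,0,0,0,0],[1,0,0,0,0,0,0],[1,0,0,0,0,0,0]],
])

```text
t: 3.73
ee_pos: [482.3, -149.1, 111.7]
orientation: [2.729, 1.552, 0.003]
ft_force: [7.6, -9.4, -4.4]
width: 18.5
grasp_force: 5.1
```

Request:
servo_tool([
  [[1,0,0,0,0,0,0],[1,0,0,0,0,0,0],[1,0,0,0,0,0,0],[1,0,0,0,0,0,0]],
])

```text
t: 4.07
ee_pos: [483.3, -149.6, 112.0]
orientation: [2.728, 1.55, 0.005]
ft_force: [5.0, -3.5, -2.7]
width: 16.0
grasp_force: 30.0
```

Request:
servo_tool([
  [[1,0.04,-0.02,0.1,0,0,0],[1,0,0,0.5,0,0,0],[1,0,0,0.7,0,0,0],[1,0,0,0.8,0,0,0],[1,0,0,0.8,0,0,0]],
])

```text
t: 4.48
ee_pos: [482.0, -149.2, 228.3]
orientation: [-2.729, -1.552, 0.002]
ft_force: [0.2, -0.8, -1.1]
width: 16.1
grasp_force: 30.0
```

Request:
servo_tool([
  [[1,0,0,0,0,0,0],[1,0,0,0,0,0,0],[1,0,0,0,0,0,0]],
])

```text
t: 4.73
ee_pos: [482.2, -149.2, 227.0]
orientation: [-2.73, -1.553, 0.001]
ft_force: [-0.4, -0.7, -1.1]
width: 15.6
grasp_force: 30.0
```

```bash
python3 - <<'E'
import cv2,numpy as np
a=cv2.imread('pics/a.png'); u,v,w,h=172,140,75,68; s=8
o=cv2.resize(a[v:v+h,u:u+w],None,fx=s,fy=s,interpolation=cv2.INTER_CUBIC)
o=np.clip(o.astype(float)*1.7-30,0,255).astype(np.uint8)
for k in range(0,w,5): cv2.putText(o,str(u+k),(k*s-8,8),0,.3,(0,255,255),1); cv2.line(o,(k*s,10),(k*s,13),(0,255,255),1)
for k in range(0,h,5): cv2.putText(o,str(v+k),(0,k*s+4),0,.3,(0,255,255),1)
cv2.imwrite('pics/z.png',o)
E
```

```text
(no output)
```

View pics/z.png

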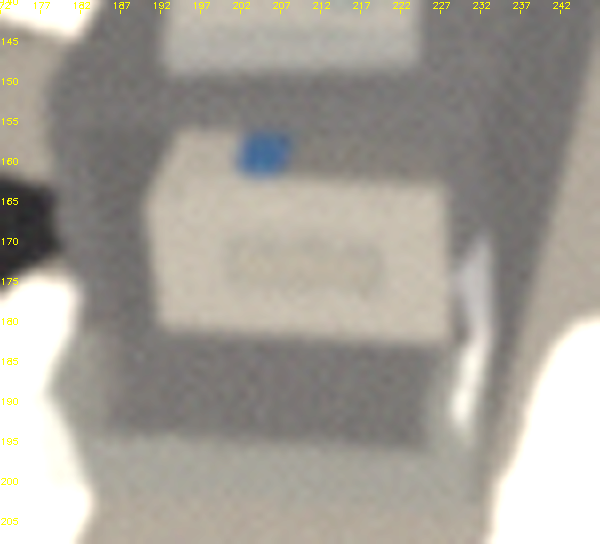

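Zoomed scene: crate front face bottom corners at (192,180.5) and (227,182.5), top corners at about (190.5,162) and (227.5,162.7). Inner top edge of the sill runs about (185,193.5) to (226,195.5).

```bash
python3 - <<'E'
from fit import *
for s,z in [((192,180.5),10),((227,182.5),10),((190.5,162),63),((227.5,162.7),63),((185,193.5),22),((226,195.5),22),((178.7,151),127),((232,155),127)]:
    print(s,z,np.round(ray('scene',*s,z),1))
c=fit([('scene',(0,55,10),(192,180.5)),('scene',(0,-55,10),(227,182.5)),('scene',(0,55,63),(190.5,162)),('scene',(0,-55,63),(227.5,162.7))],[660,310,.36])
S=fit([('scene',(8,60,22),(185,193.5)),('scene',(8,-60,22),(226,195.5)),('top',(0,75,0),(186,198)),('top',(0,-75,45),(228,180)),('top',(365,75,127),(133.4,85)),('top',(52,75,127),(171.5,180)),('top',(0,75,45),(185.5,197))],[575,282,.36])
R=np.array([[np.cos(S[2]),np.sin(S[2])],[-np.sin(S[2]),np.cos(S[2])]]); print('crate in bay',R@(c[:2]-S[:2]))
E
```

```text
(192, 180.5) 10 [636.3 367.4  10. ]
(227, 182.5) 10 [675.2 271.6  10. ]
(190.5, 162) 63 [650.2 376.1  63. ]
(227.5, 162.7) 63 [696.4 280.   63. ]
(185, 193.5) 22 [561.7 334.7  22. ]
(226, 195.5) 22 [606.1 231.1  22. ]
(178.7, 151) 127 [598.2 368.2 127. ]
(232, 155) 127 [646.2 231.4 127. ]
[6.63522e+02 3.23020e+02 3.19000e-01] [[-0.1, -2.4], [1.2, -0.9], [-0.6, 0.7], [-0.1, 3.3]]
[5.77432e+02 2.80956e+02 3.77000e-01] [[-1.2, -0.7], [1.1, 0.1], [1.2, 0.2], [-0.6, -0.7], [0.7, 0.9], [0.1, -0.4], [-1.3, 0.3]]
crate in bay [95.53168009  7.3946883 ]
```

Request:
servo_tool([
  [[1,-0.078,0.79,0,0,0,-0.76],[1,-0.078,0.79,0,0,0,-0.76],[1,-0.078,0.79,0,0,0,-0.76],[1,-0.078,0.79,0,0,0,-0.76],[1,-0.078,0.79,0,0,0,-0.76]],
])

```text
t: 5.15
ee_pos: [465.6, 9.8, 225.7]
orientation: [-2.951, -1.075, 0.006]
ft_force: [0.6, -0.8, -0.5]
width: 15.8
grasp_force: 30.0
```

Request:
servo_tool([
  [[1,-0.078,0.79,0,0,0,-0.76],[1,-0.078,0.79,0,0,0,-0.76],[1,-0.078,0.79,0,0,0,-0.76],[1,-0.078,0.79,0,0,0,-0.76],[1,-0.078,0.79,0,0,0,-0.72]],
])

```text
t: 5.57
ee_pos: [450.1, 167.7, 225.7]
orientation: [3.087, 0.579, -0.006]
ft_force: [0.1, 0.2, -1.2]
width: 15.9
grasp_force: 30.0
```

Request:
servo_tool([
  [[1,-0.078,0.79,0,0,0,0],[1,-0.078,0.79,0,0,0,0],[1,0,0,0,0,0,0],[1,0,0,0,0,0,0],[1,0,0,0,0,0,0]],
])

```text
t: 5.98
ee_pos: [444.3, 229.2, 226.0]
orientation: [3.085, 0.586, -0.005]
ft_force: [-0.0, -0.4, -1.1]
width: 15.6
grasp_force: 30.0
```

Request:
servo_tool([
  [[1,0,0.04,-0.6,0,0,0],[1,0,0,-0.6,0,0,0],[1,0,0,-0.6,0,0,0],[1,0,0,-0.45,0,0,0],[1,0,0,0,0,0,0]],
])

```text
t: 6.4
ee_pos: [443.3, 228.9, 134.0]
orientation: [3.085, 0.581, -0.011]
ft_force: [0.0, -0.6, -0.7]
width: 16.0
grasp_force: 30.0
```

```bash
python3 - <<'E'
from h import *
o=readout.get_obs(); print(o['ee_pos'],o['ft_force'])
a=grab('scene','s2.png')[:,:,::-1]; b=grab('top','t2.png')[:,:,::-1]
def c(a,u,v,w,h,s):
    r=cv2.resize(a[v:v+h,u:u+w],None,fx=s,fy=s,interpolation=cv2.INTER_CUBIC); r=np.clip(r.astype(float)*1.7-30,0,255).astype(np.uint8)
    for k in range(0,w,5): cv2.putText(r,str(u+k),(k*s-8,8),0,.3,(0,255,255),1)
    for k in range(0,h,5): cv2.putText(r,str(v+k),(0,k*s+4),0,.3,(0,255,255),1)
    return r
cv2.imwrite('pics/z2.png',np.hstack([c(a,172,130,60,85,7)[:560],c(b,165,150,50,80,7)[:560]]))
E
```

```text
[443.29359594 228.91202192 134.01732934] [ 0.04611894 -0.64379212 -0.74424409]
```

View pics/z2.png

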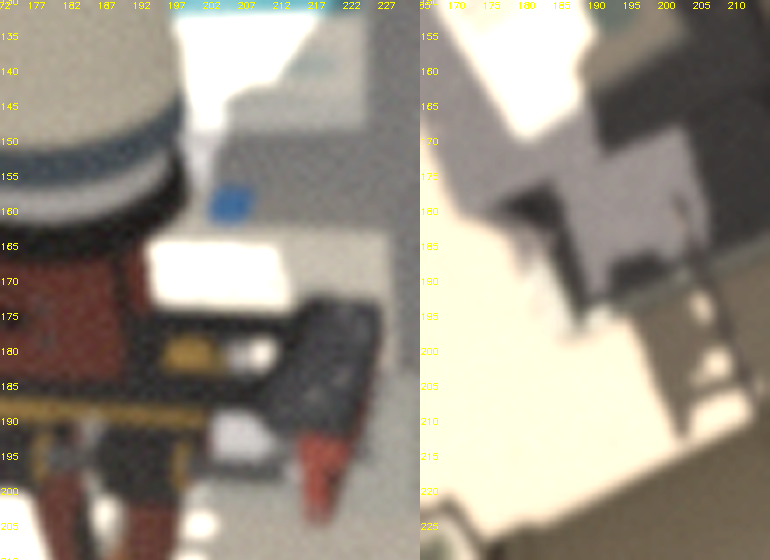

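The arm mostly hides the crate, but the sunlit front face still has its top edge at v≈163. I'll find the front wall by touch.

Request:
servo_tool([
  [[1,0.26,0.103,0.02,0,0,0],[1,0.26,0.103,0.02,0,0,0],[1,0.26,0.103,0,0,0,0],[1,0.26,0.103,0,0,0,0],[1,0,0,0,0,0,0]],
])

```text
t: 6.92
ee_pos: [490.3, 249.2, 140.2]
orientation: [-3.086, -0.584, -0.007]
ft_force: [0.3, 0.5, -0.7]
width: 15.4
grasp_force: 30.0
```

Request:
servo_tool([
  [[1,0.035,0.014,0,0,0,0],[1,0.035,0.014,0,0,0,0],[1,0.035,0.014,0,0,0,0]],
])

```text
t: 7.17
ee_pos: [490.7, 249.4, 138.9]
orientation: [3.086, 0.585, -0.001]
ft_force: [0.4, 0.3, -0.7]
width: 16.1
grasp_force: 30.0
```

Request:
servo_tool([
  [[1,0.035,0.014,0,0,0,0],[1,0.035,0.014,0,0,0,0],[1,0.035,0.014,0,0,0,0]],
])

```text
t: 7.42
ee_pos: [495.2, 251.2, 139.0]
orientation: [3.087, 0.585, -0.001]
ft_force: [-1.2, -1.5, 0.1]
width: 15.5
grasp_force: 30.0
```

Request:
servo_tool([
  [[1,0.035,0.014,0,0,0,0],[1,0.035,0.014,0,0,0,0],[1,0.035,0.014,0,0,0,0]],
])

```text
t: 7.67
ee_pos: [498.2, 252.3, 138.7]
orientation: [3.086, 0.584, -0.005]
ft_force: [-5.6, -2.8, 2.1]
width: 15.9
grasp_force: 30.0
```

Request:
servo_tool([
  [[1,-0.19,-0.075,0,0,0,0],[1,0,0,0.24,0,0,0],[1,0,0,0.24,0,0,0],[1,0,0,0,0,0,0],[1,0,0,0,0,0,0]],
])

```text
t: 8.08
ee_pos: [492.8, 250.3, 159.7]
orientation: [-3.086, -0.584, -0.005]
ft_force: [-0.0, 0.4, -1.3]
width: 15.8
grasp_force: 30.0
```

Request:
servo_tool([
  [[1,0.16,0.066,0,0,0,0],[1,0.16,0.066,0,0,0,0],[1,0.16,0.066,0,0,0,0],[1,0.16,0.066,0,0,0,0],[1,0,0,0,0,0,0]],
])

```text
t: 8.5
ee_pos: [519.3, 261.2, 158.2]
orientation: [-3.086, -0.584, -0.003]
ft_force: [0.0, 0.9, 0.3]
width: 15.8
grasp_force: 30.0
```

Request:
servo_tool([
  [[1,0,0,-0.1,0,0,0],[1,0,0,-0.1,0,0,0],[1,0,0,-0.1,0,0,0],[1,0,0,0,0,0,0]],
])

```text
t: 8.83
ee_pos: [516.6, 260.0, 145.1]
orientation: [3.086, 0.585, -0.003]
ft_force: [-0.8, 0.5, -0.5]
width: 15.8
grasp_force: 30.0
```

Request:
servo_tool([
  [[1,0,0,-0.1,0,0,0],[1,0,0,0,0,0,0]],
])

```text
t: 9.0
ee_pos: [517.1, 260.2, 141.6]
orientation: [3.086, 0.585, -0.002]
ft_force: [-0.2, 0.1, -1.6]
width: 15.6
grasp_force: 30.0
```

Request:
servo_tool([
  [[1,0,0,-0.1,0,0,0],[1,0,0,-0.08,0,0,0],[1,0,0,0,0,0,0]],
])

```text
t: 9.25
ee_pos: [517.2, 260.3, 134.4]
orientation: [3.086, 0.585, -0.001]
ft_force: [0.2, -0.1, -1.2]
width: 15.9
grasp_force: 30.0
```

Request:
servo_tool([
  [[1,0,0,0,0,0,0],[1,0,0,0,0,0,0],[1,0,0,0,0,0,0]],
])

```text
t: 9.5
ee_pos: [517.6, 260.5, 135.2]
orientation: [-3.087, -0.585, -0.0]
ft_force: [0.2, -1.0, -0.1]
width: 15.8
grasp_force: 30.0
```

Request:
servo_tool([
  [[1,-0.047,-0.0185,0,0,0,0],[1,-0.047,-0.0185,0,0,0,0],[1,-0.047,-0.0185,0,0,0,0],[1,-0.047,-0.0185,0,0,0,0],[1,-0.047,-0.0185,0,0,0,0]],
])

```text
t: 9.92
ee_pos: [508.1, 256.7, 135.2]
orientation: [-3.087, -0.585, -0.001]
ft_force: [3.3, 0.9, -2.4]
width: 15.4
grasp_force: 30.0
```

Request:
servo_tool([
  [[1,-0.047,-0.0185,0,0,0,0],[1,-0.047,-0.0185,0,0,0,0],[1,-0.047,-0.0185,0,0,0,0],[1,-0.047,-0.0185,0,0,0,0],[1,-0.047,-0.0185,0,0,0,0]],
])

```text
t: 10.33
ee_pos: [498.9, 253.1, 135.2]
orientation: [-3.086, -0.585, -0.001]
ft_force: [2.6, 1.8, -1.5]
width: 15.7
grasp_force: 30.0
```

Request:
servo_tool([
  [[1,-0.047,-0.0185,0,0,0,0],[1,-0.047,-0.0185,0,0,0,0],[1,-0.047,-0.0185,0,0,0,0]],
])

```text
t: 10.58
ee_pos: [493.1, 250.8, 135.2]
orientation: [-3.087, -0.585, -0.001]
ft_force: [3.5, 1.2, -1.9]
width: 15.7
grasp_force: 30.0
```

Request:
servo_tool([
  [[1,-0.055,-0.0217,0,0,0,0],[1,-0.055,-0.0217,0,0,0,0],[1,-0.055,-0.0217,0,0,0,0],[1,-0.055,-0.0217,0,0,0,0],[1,-0.055,-0.0217,0,0,0,0]],
])

```text
t: 11.0
ee_pos: [481.9, 246.4, 135.1]
orientation: [-3.087, -0.585, -0.0]
ft_force: [3.7, 1.7, -0.9]
width: 15.7
grasp_force: 30.0
```

Request:
servo_tool([
  [[1,-0.055,-0.0217,0,0,0,0],[1,-0.055,-0.0217,0,0,0,0],[1,-0.055,-0.0217,0,0,0,0],[1,-0.055,-0.0217,0,0,0,0],[1,-0.055,-0.0217,0,0,0,0]],
])

```text
t: 11.42
ee_pos: [470.9, 242.0, 135.1]
orientation: [-3.087, -0.585, -0.0]
ft_force: [3.7, 0.9, -0.6]
width: 15.7
grasp_force: 30.0
```

Request:
servo_tool([
  [[1,-0.055,-0.0217,0,0,0,0],[1,-0.055,-0.0217,0,0,0,0],[1,-0.055,-0.0217,0,0,0,0],[1,-0.055,-0.0217,0,0,0,0]],
])

```text
t: 11.75
ee_pos: [462.0, 238.6, 135.1]
orientation: [-3.087, -0.585, -0.0]
ft_force: [4.2, 1.7, -1.1]
width: 16.0
grasp_force: 30.0
```

Now slower, approaching the catches.

Request:
servo_tool([
  [[1,-0.035,-0.0138,0,0,0,0],[1,-0.035,-0.0138,0,0,0,0],[1,-0.035,-0.0138,0,0,0,0],[1,-0.035,-0.0138,0,0,0,0],[1,-0.035,-0.0138,0,0,0,0]],
])

```text
t: 12.17
ee_pos: [455.2, 235.9, 135.1]
orientation: [-3.087, -0.585, -0.0]
ft_force: [4.0, 1.9, -1.2]
width: 16.1
grasp_force: 30.0
```

Request:
servo_tool([
  [[1,-0.023,-0.009,0,0,0,0],[1,-0.023,-0.009,0,0,0,0],[1,-0.023,-0.009,0,0,0,0],[1,-0.023,-0.009,0,0,0,0]],
])

```text
t: 12.5
ee_pos: [451.5, 234.4, 135.1]
orientation: [-3.087, -0.585, 0.0]
ft_force: [3.0, 1.6, -1.8]
width: 16.0
grasp_force: 30.0
```

Request:
servo_tool([
  [[1,-0.023,-0.009,0,0,0,0],[1,-0.023,-0.009,0,0,0,0],[1,-0.023,-0.009,0,0,0,0]],
])

```text
t: 12.75
ee_pos: [448.8, 233.3, 135.1]
orientation: [3.087, 0.585, 0.0]
ft_force: [3.3, 1.8, -0.3]
width: 15.5
grasp_force: 30.0
```

Request:
servo_tool([
  [[1,-0.023,-0.009,0,0,0,0],[1,-0.023,-0.009,0,0,0,0]],
])

```text
t: 12.92
ee_pos: [446.9, 232.6, 135.1]
orientation: [-3.087, -0.585, -0.0]
ft_force: [4.5, 1.0, -1.5]
width: 16.1
grasp_force: 30.0
```

Request:
servo_tool([
  [[1,-0.023,-0.009,0,0,0,0],[1,-0.023,-0.009,0,0,0,0]],
])

```text
t: 13.08
ee_pos: [445.1, 231.9, 135.1]
orientation: [-3.087, -0.585, -0.0]
ft_force: [4.8, 0.9, -1.7]
width: 16.2
grasp_force: 30.0
```

Request:
servo_tool([
  [[1,-0.02,-0.008,0,0,0,0],[1,-0.02,-0.008,0,0,0,0]],
])

```text
t: 13.25
ee_pos: [443.5, 231.3, 135.1]
orientation: [-3.087, -0.585, -0.0]
ft_force: [3.3, 2.3, -0.4]
width: 15.6
grasp_force: 30.0
```

Request:
servo_tool([
  [[1,-0.02,-0.008,0,0,0,0],[1,-0.02,-0.008,0,0,0,0]],
])

```text
t: 13.42
ee_pos: [441.9, 230.6, 135.1]
orientation: [-3.087, -0.585, -0.0]
ft_force: [2.9, 1.4, -1.5]
width: 16.1
grasp_force: 30.0
```

Request:
servo_tool([
  [[1,-0.02,-0.008,0,0,0,0],[1,-0.02,-0.008,0,0,0,0]],
])

```text
t: 13.58
ee_pos: [440.6, 230.1, 135.2]
orientation: [-3.086, -0.585, -0.001]
ft_force: [6.0, 2.0, -1.0]
width: 15.9
grasp_force: 30.0
```

Request:
servo_tool([
  [[1,-0.016,-0.0063,0,0,0,0],[1,-0.016,-0.0063,0,0,0,0]],
])

```text
t: 13.75
ee_pos: [439.8, 229.8, 135.3]
orientation: [-3.086, -0.585, -0.003]
ft_force: [6.9, 2.1, -2.8]
width: 15.8
grasp_force: 30.0
```

Request:
servo_tool([
  [[1,-0.016,-0.0063,0,0,0,0],[1,-0.016,-0.0063,0,0,0,0]],
])

```text
t: 13.92
ee_pos: [439.2, 229.7, 135.4]
orientation: [-3.086, -0.585, -0.006]
ft_force: [8.3, 3.5, -3.9]
width: 16.0
grasp_force: 30.0
```

Request:
servo_tool([
  [[1,-0.016,-0.0063,0,0,0,0],[1,0,0,0,0,0,0]],
])

```text
t: 14.08
ee_pos: [438.9, 229.6, 135.5]
orientation: [-3.086, -0.585, -0.007]
ft_force: [8.2, 3.7, -3.5]
width: 15.8
grasp_force: 30.0
```

Request:
servo_tool([
  [[1,-0.016,-0.0063,0,0,0,0],[1,-0.016,-0.0063,0,0,0,0]],
])

```text
t: 14.25
ee_pos: [438.0, 229.3, 135.7]
orientation: [-3.085, -0.585, -0.008]
ft_force: [8.5, 4.8, -3.8]
width: 15.6
grasp_force: 30.0
```

Request:
servo_tool([
  [[1,-0.016,-0.0063,0,0,0,0],[1,0,0,0,0,0,0]],
])

```text
t: 14.42
ee_pos: [437.7, 229.2, 135.8]
orientation: [-3.085, -0.585, -0.01]
ft_force: [10.4, 4.5, -4.7]
width: 15.6
grasp_force: 30.0
```

Request:
servo_tool([
  [[1,-0.016,-0.0063,0,0,0,0],[1,0,0,0,0,0,0]],
])

```text
t: 14.58
ee_pos: [437.5, 229.1, 135.9]
orientation: [-3.085, -0.585, -0.011]
ft_force: [11.7, 4.5, -3.7]
width: 15.8
grasp_force: 30.0
```

Request:
servo_tool([
  [[1,-0.011,-0.0043,0,0,0,0],[1,0,0,0,0,0,0]],
])

```text
t: 14.75
ee_pos: [437.2, 229.1, 136.0]
orientation: [-3.085, -0.585, -0.012]
ft_force: [12.8, 6.1, -3.8]
width: 15.9
grasp_force: 30.0
```

Request:
servo_tool([
  [[1,-0.011,-0.0043,0,0,0,0],[1,0,0,0,0,0,0]],
])

```text
t: 14.92
ee_pos: [436.8, 228.9, 136.0]
orientation: [-3.085, -0.585, -0.012]
ft_force: [13.0, 5.8, -3.6]
width: 16.0
grasp_force: 30.0
```

Request:
servo_tool([
  [[1,-0.009,-0.0035,0,0,0,0],[1,0,0,0,0,0,0]],
])

```text
t: 15.08
ee_pos: [436.2, 228.6, 135.9]
orientation: [-3.085, -0.584, -0.011]
ft_force: [11.5, 4.9, -3.2]
width: 15.7
grasp_force: 30.0
```

Request:
servo_tool([
  [[1,0,0,0,0,0,0],[1,0,0,0,0,0,0]],
])

```text
t: 15.25
ee_pos: [436.1, 228.5, 135.9]
orientation: [-3.085, -0.584, -0.011]
ft_force: [10.5, 4.8, -3.1]
width: 15.6
grasp_force: 30.0
```

Force dropped from 14 to 11.5: the catch is giving way. I'll continue in small steps.

Request:
servo_tool([
  [[1,-0.011,-0.0043,0,0,0,0],[1,0,0,0,0,0,0]],
])

```text
t: 15.42
ee_pos: [435.2, 228.1, 135.8]
orientation: [-3.085, -0.584, -0.009]
ft_force: [9.3, 2.8, -1.9]
width: 15.6
grasp_force: 30.0
```

Request:
servo_tool([
  [[1,-0.011,-0.0043,0,0,0,0],[1,0,0,0,0,0,0]],
])

```text
t: 15.58
ee_pos: [434.0, 227.6, 135.6]
orientation: [-3.086, -0.584, -0.006]
ft_force: [6.6, 1.8, -0.0]
width: 16.0
grasp_force: 30.0
```

Request:
servo_tool([
  [[1,-0.011,-0.0043,0,0,0,0],[1,0,0,0,0,0,0]],
])

```text
t: 15.75
ee_pos: [432.3, 226.8, 135.3]
orientation: [-3.087, -0.584, -0.001]
ft_force: [1.2, -0.1, -0.4]
width: 15.8
grasp_force: 30.0
```

Request:
servo_tool([
  [[1,-0.014,-0.0055,0,0,0,0],[1,-0.014,-0.0055,0,0,0,0]],
])

```text
t: 15.92
ee_pos: [430.3, 226.0, 134.8]
orientation: [3.086, 0.585, -0.002]
ft_force: [3.3, 0.7, -1.4]
width: 15.6
grasp_force: 30.0
```

Request:
servo_tool([
  [[1,-0.014,-0.0055,0,0,0,0],[1,-0.014,-0.0055,0,0,0,0]],
])

```text
t: 16.08
ee_pos: [429.8, 225.9, 135.0]
orientation: [-3.087, -0.585, -0.0]
ft_force: [3.4, 1.7, -1.5]
width: 16.0
grasp_force: 30.0
```

Request:
servo_tool([
  [[1,-0.014,-0.0055,0,0,0,0],[1,0,0,0,0,0,0]],
])

```text
t: 16.25
ee_pos: [429.2, 225.7, 135.0]
orientation: [-3.087, -0.585, -0.0]
ft_force: [3.7, 2.1, -1.9]
width: 15.9
grasp_force: 30.0
```

Request:
servo_tool([
  [[1,-0.014,-0.0055,0,0,0,0],[1,-0.014,-0.0055,0,0,0,0]],
])

```text
t: 16.42
ee_pos: [428.9, 225.6, 135.2]
orientation: [-3.086, -0.584, -0.003]
ft_force: [7.6, 3.6, -3.9]
width: 15.9
grasp_force: 30.0
```

Request:
servo_tool([
  [[1,-0.014,-0.0055,0,0,0,0],[1,0,0,0,0,0,0]],
])

```text
t: 16.58
ee_pos: [428.8, 225.6, 135.4]
orientation: [-3.086, -0.584, -0.005]
ft_force: [6.0, 3.3, -3.7]
width: 15.6
grasp_force: 30.0
```

Request:
servo_tool([
  [[1,-0.014,-0.0055,0,0,0,0],[1,0,0,0,0,0,0]],
])

```text
t: 16.75
ee_pos: [428.6, 225.6, 135.6]
orientation: [-3.086, -0.585, -0.006]
ft_force: [8.3, 3.3, -4.0]
width: 15.5
grasp_force: 30.0
```

Request:
servo_tool([
  [[1,-0.014,-0.0055,0,0,0,0],[1,0,0,0,0,0,0]],
])

```text
t: 16.92
ee_pos: [428.5, 225.5, 135.7]
orientation: [-3.085, -0.585, -0.008]
ft_force: [8.4, 3.2, -3.9]
width: 15.8
grasp_force: 30.0
```

Request:
servo_tool([
  [[1,-0.014,-0.0055,0,0,0,0],[1,0,0,0,0,0,0],[1,0,0,0,0,0,0]],
])

```text
t: 17.17
ee_pos: [428.4, 225.5, 135.8]
orientation: [-3.085, -0.584, -0.01]
ft_force: [10.3, 4.7, -3.4]
width: 15.7
grasp_force: 30.0
```

Request:
servo_tool([
  [[1,-0.014,-0.0055,0,0,0,0],[1,0,0,0,0,0,0],[1,0,0,0,0,0,0]],
])

```text
t: 17.42
ee_pos: [428.3, 225.4, 135.9]
orientation: [-3.085, -0.584, -0.011]
ft_force: [10.9, 4.2, -3.8]
width: 16.0
grasp_force: 30.0
```

Request:
servo_tool([
  [[1,-0.014,-0.0055,0,0,0,0],[1,0,0,0,0,0,0],[1,0,0,0,0,0,0]],
])

```text
t: 17.67
ee_pos: [428.1, 225.4, 136.1]
orientation: [-3.085, -0.584, -0.013]
ft_force: [13.0, 5.1, -3.7]
width: 15.8
grasp_force: 30.0
```

Request:
servo_tool([
  [[1,-0.009,-0.0035,0,0,0,0],[1,0,0,0,0,0,0],[1,0,0,0,0,0,0],[1,0,0,0,0,0,0],[1,0,0,0,0,0,0]],
])

```text
t: 18.08
ee_pos: [428.0, 225.4, 136.2]
orientation: [-3.084, -0.584, -0.014]
ft_force: [13.1, 4.3, -4.4]
width: 16.0
grasp_force: 30.0
```

Request:
servo_tool([
  [[1,0,0,0,0,0,0],[1,0,0,0,0,0,0],[1,0,0,0,0,0,0],[1,0,0,0,0,0,0],[1,0,0,0,0,0,0]],
])

```text
t: 18.5
ee_pos: [428.0, 225.4, 136.2]
orientation: [-3.084, -0.584, -0.014]
ft_force: [13.8, 5.4, -4.6]
width: 16.1
grasp_force: 30.0
```

Request:
servo_tool([
  [[1,0.1,0.039,0,0,0,0],[1,0.1,0.039,0,0,0,0],[1,0.05,0.02,0,0,0,0],[1,0,0,0,0,0,0],[1,0,0,0,0,0,0]],
])

```text
t: 18.92
ee_pos: [433.7, 227.3, 134.7]
orientation: [3.086, 0.584, -0.003]
ft_force: [-0.0, 0.5, -0.4]
width: 16.3
grasp_force: 30.0
```

Request:
servo_tool([
  [[1,0,0,0.1,0,0,0],[1,0,0,0.15,0,0,0],[1,0,0,0.15,0,0,0],[1,0,0,0,0,0,0]],
])

```text
t: 19.25
ee_pos: [434.9, 227.9, 152.4]
orientation: [-3.086, -0.585, -0.003]
ft_force: [0.6, 0.6, -0.2]
width: 15.9
grasp_force: 30.0
```

Request:
servo_tool([
  [[1,0,0,0.6,0,0,0],[1,0,0,0.8,0,0,0],[1,0,0,0.6,0,0,0],[1,0,0,0,0,0,0],[1,0.099,-0.786,0,0,0,0]],
])

```text
t: 19.67
ee_pos: [439.6, 199.2, 233.0]
orientation: [-3.084, -0.589, -0.01]
ft_force: [0.5, -1.2, -1.8]
width: 15.8
grasp_force: 30.0
```

Request:
servo_tool([
  [[1,0.099,-0.786,0,0,0,0.76],[1,0.099,-0.786,0,0,0,0.76],[1,0.099,-0.786,0,0,0,0.76],[1,0.099,-0.786,0,0,0,0.76],[1,0.099,-0.786,0,0,0,0.76]],
])

```text
t: 20.08
ee_pos: [457.7, 37.6, 230.6]
orientation: [-2.946, -1.091, 0.001]
ft_force: [-0.3, 0.6, -1.3]
width: 15.8
grasp_force: 30.0
```

Request:
servo_tool([
  [[1,0.099,-0.786,0,0,0,0.76],[1,0.099,-0.786,0,0,0,0.76],[1,0.099,-0.786,0,0,0,0.76],[1,0.099,-0.786,0,0,0,0.76],[1,0.099,-0.786,0,0,0,0.72]],
])

```text
t: 20.5
ee_pos: [477.5, -119.7, 230.6]
orientation: [-2.728, -1.557, 0.001]
ft_force: [0.7, 0.1, -0.8]
width: 15.7
grasp_force: 30.0
```

Request:
servo_tool([
  [[1,0.099,-0.786,0,0,0,0],[1,0,0,0,0,0,0],[1,0,0,0,0,0,0],[1,0,0,0,0,0,0],[1,0,0,0,0,0,0]],
])

```text
t: 20.92
ee_pos: [481.4, -148.6, 230.7]
orientation: [-2.73, -1.553, 0.001]
ft_force: [-0.6, -0.8, -1.1]
width: 15.8
grasp_force: 30.0
```

Request:
servo_tool([
  [[1,0.06,-0.04,0,0,0,0],[1,0,0,0,0,0,0],[1,0,0,0,0,0,0]],
])

```text
t: 21.17
ee_pos: [484.5, -150.5, 231.1]
orientation: [2.73, 1.555, 0.0]
ft_force: [1.0, 0.2, -0.8]
width: 16.0
grasp_force: 30.0
```

```bash
python3 - <<'E'
from fit import *
o=readout.get_obs(); im=grab('wrist','w2.png')[:,:,::-1].copy(); p=vision.camera_params('wrist')
e=o['ee_pos']; print(e,o['orientation']); s=1.5625
im=cv2.resize(im,None,fx=s,fy=s,interpolation=cv2.INTER_CUBIC)
y=2*np.arctan2(o['orientation'][1],o['orientation'][0]); print(y%(2*np.pi))
h=(e[0],e[1],y); z=e[2]-62
for X,c in((T(h,[(52,0,z+11),(172,0,z+3),(172,0,z-24)]),(0,255,0)),(T((480.8,-149.3,1.026),[(-42,0,56),(100,0,56),(123,28,6),(123,-28,6)]),(255,0,0))):
    q=wpix(o,X,p)*s; print(np.round(q))
    for a in q: cv2.circle(im,tuple(a.astype(int)),3,c,1)
cv2.imwrite('pics/w2b.png',im)
E
```

```text
[ 484.52481317 -150.54034357  231.12270135] [2.72990311e+00 1.55457075e+00 1.75789264e-04]
1.0353217809583863
[[399. 273.]
 [399. -95.]
 [399. -60.]]
[[390. 375.]
 [392. 136.]
 [350. 106.]
 [436. 107.]]
```

View pics/w2b.png

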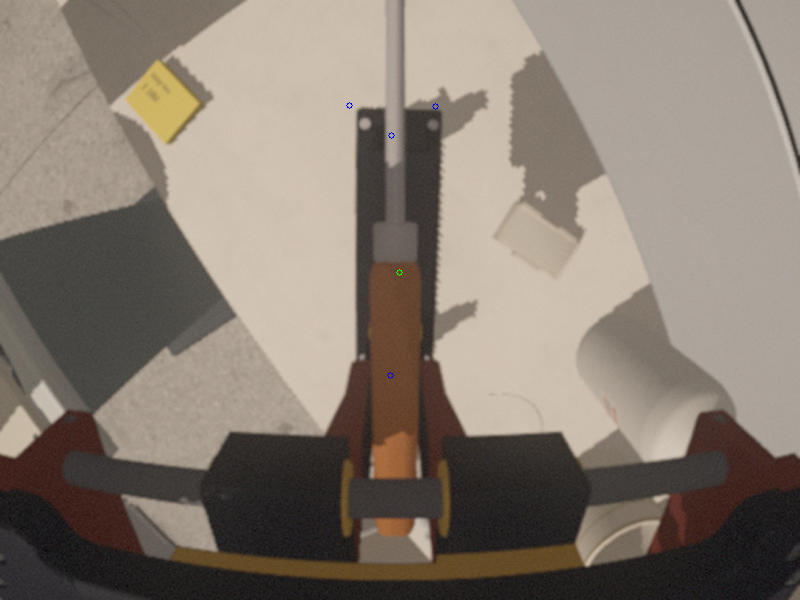

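The wrist view shows the hook straight in the grip, shank at column 396. The rest plate is centred at about column 399.5, so lateral alignment is within 1–2 mm and the yaw is aligned.

Request:
servo_tool([
  [[1,0,0,-0.6,0,0,0],[1,0,0,-0.8,0,0,0],[1,0,0,-0.6,0,0,0],[1,0,0,-0.35,0,0,0],[1,0,0,0,0,0,0]],
])

```text
t: 21.63
ee_pos: [482.7, -150.4, 134.4]
orientation: [-2.727, -1.551, 0.006]
ft_force: [-0.3, 0.4, -0.7]
width: 16.2
grasp_force: 30.0
```

Request:
servo_tool([
  [[1,0,0,0,0,0,0],[1,0,0,-0.1,0,0,0],[1,0,0,-0.1,0,0,0],[1,0,0,-0.1,0,0,0],[1,0,0,0,0,0,0]],
])

```text
t: 22.05
ee_pos: [484.3, -151.2, 125.1]
orientation: [2.731, 1.553, 0.0]
ft_force: [0.0, 0.4, -1.5]
width: 15.7
grasp_force: 30.0
```

Inside the notches without force; lower the rest.

Request:
servo_tool([
  [[1,0,0,-0.1,0,0,0],[1,0,0,-0.1,0,0,0],[1,0,0,0,0,0,0]],
])

```text
t: 22.3
ee_pos: [484.4, -151.3, 116.6]
orientation: [2.731, 1.552, 0.0]
ft_force: [0.9, -0.4, -1.0]
width: 15.9
grasp_force: 30.0
```

Request:
servo_tool([
  [[1,0,0,-0.05,0,0,0],[1,0,0,-0.05,0,0,0],[1,0,0,0,0,0,0]],
])

```text
t: 22.55
ee_pos: [484.5, -151.3, 113.0]
orientation: [2.731, 1.553, 0.0]
ft_force: [-0.0, -1.2, 2.7]
width: 15.8
grasp_force: 30.0
```

Request:
servo_tool([
  [[0.3,0,0,0,0,0,0],[0,0,0,0,0,0,0],[-0.2,0,0,0,0,0,0],[-0.2,0,0,0,0,0,0],[-0.2,0,0,0,0,0,0]],
])

```text
t: 22.97
ee_pos: [484.2, -151.2, 113.1]
orientation: [-2.731, -1.553, 0.0]
ft_force: [0.7, 0.0, 0.1]
width: 45.4
grasp_force: 0.0
```

Request:
servo_tool([
  [[-0.2,0,0,0,0,0,0],[-0.2,0,0,0.2,0,0,0],[-0.2,0,0,0.7,0,0,0],[-0.2,0,0,0.9,0,0,0],[-0.2,0,0,0.9,0,0,0]],
])

```text
t: 23.38
ee_pos: [483.6, -151.0, 222.1]
orientation: [-2.729, -1.552, 0.002]
ft_force: [0.5, 0.5, -0.5]
width: 52.5
grasp_force: 0.0
```

Request:
servo_tool([
  [[-0.2,0,0,0.5,0,0,0],[-0.2,0,0,0,0,0,0],[-0.2,0,0,0,0,0,0],[-0.2,0,0,0,0,0,0]],
])

```text
t: 23.72
ee_pos: [483.7, -151.0, 240.6]
orientation: [-2.73, -1.553, 0.001]
ft_force: [0.1, 0.1, 0.2]
width: 52.7
grasp_force: 0.0
```

```bash
python3 - <<'E'
from h import *
o=readout.get_obs(); print(o['t'],o['ee_pos'],o['width'])
w=grab('wrist','w3.png')[:,:,::-1]; a=grab('top','t3.png')[:,:,::-1]; s=grab('scene','s3.png')[:,:,::-1]
c=lambda i,u,v,ww,h,S:cv2.resize(i[v:v+h,u:u+ww],(int(ww*S),int(h*S)),interpolation=cv2.INTER_CUBIC)
A=c(w,100,0,312,384,1.25)[:480]   #390x480
B=c(s,165,120,90,90,4.5)
o=np.zeros((480,800,3),np.uint8); o[:480,:390]=A; o[:405,392:797]=B
cv2.imwrite('pics/fin.png',o)
E
```

```text
23.7167 [ 483.7126006  -151.01889629  240.57691372] 52.72961590628256
```

View pics/fin.png

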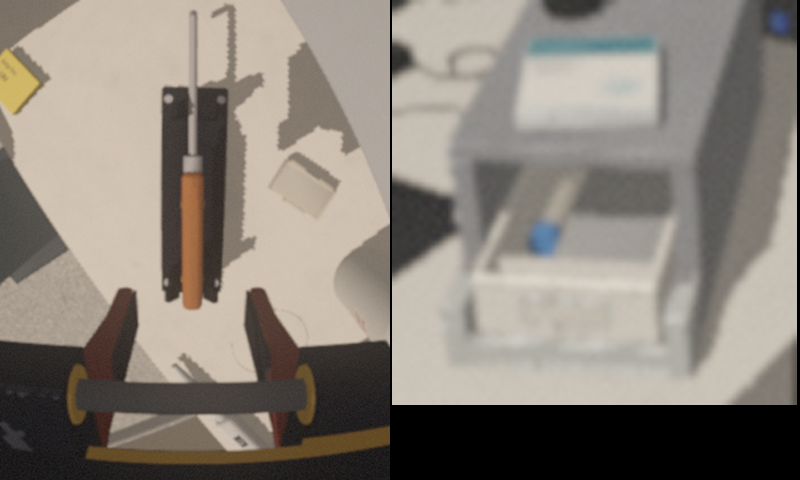

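The hook (left, about 193,160) lies in both notches of its rest. The crate (right, about 570,290) stands against the sill, and nothing else in view has moved.

```bash
python3 -c "
from workcell import close_job
print(close_job())"
```

```text
the job is handed in; nothing more can be done
None
```

The job is handed in at about 24 s: the crate was drawn past the catches onto the sill and seated with a steady pull of about 14.5 N (highest force read about 15 N, limit 20 N), and the hook is back in both notches of its rest; the last pictures show nothing else disturbed, but the hand-in returned no verdict.

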